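# Draw the slip board out from under a packed order

### The arm

A 6-joint arm with a two-finger parallel gripper is mounted at the origin on the work surface. World frame = base frame: x ahead of the robot, y to its left, z up, the work surface at z = 0. Lengths are in m, angles in rad, forces in N, time in s.
With the tool pointing down it reaches from about 0.325 to 0.9 m from the base axis. Payload 6.1 kg.
Tool frame: the origin (TCP) lies midway between the tips of the shut fingers; the grasp point (between the pads) lies 19 mm behind it; z points along the fingers, y is the line along which they close (so a half turn about z gives the same grasp; the last joint's range is limited). The gripper opens to 85 mm and grips with 20 to 120 N. Pads are 22 mm wide; open, the fingers measure 114 mm over their backs; the gripper's body (76 mm by 85 mm) begins 54 mm behind the grasp point. The pads swing forward as they close: fully open they stand 13 mm farther back than shut.
Start: joints at [1.069, 0.22, 1.526, -0, 1.395, -0.126], TCP at [0.229, 0.581, 0.231] pointing down, gripper open.
Joint ranges: [-2.98, 2.98], [-0.91, 2.08], [0.09, 2.57], [-1.24, 4.39], [0.2, 2.65], [-2.68, 2.68]. Speed limits (rad/s): [2.57, 2.57, 3.01, 3.14, 3.14, 3.14].

### API

Orientations are given as a rotation vector (axis times angle).
In Python, from cell import robot gives the robot as it stands. The module is installed in compiled form; this text tells all that it offers.
- The arm moves only by the tool move_arm, never from a script. Its argument "plan" is one flat list of numbers, 7 for each row, row after row: the turn, a rotation vector about the tool's x, y, z in degrees, then the shift along the tool's x, y, z in cm, then the finger opening in cm, from 0 to 8.54. In form: [wx, wy, wz, dx, dy, dz, fingers, wx, wy, wz, dx, dy, dz, fingers, ...]. A call has 1 to 8 rows; each row shifts and turns the commanded pose from where the row before left it, along the tool's axes as they then stand; what a row does not reach is not made up. A row lasts 1/10 s, in which the tool goes at most 50 mm and 8.59 degrees, less where a joint would pass 70% of its speed; a pose out of reach is approached as far as the arm can. A call with a gripper value outside its range is refused whole. The fingers move at their own pace and stop on an object; the grip force is fixed at half the most. Time passes only in rows, so rows that do not move let the fingers close. It gives the time, the measured TCP pose, the force, the opening and the grip force at its end, in the units of the state.
- robot.get_state(): the state, without advancing time (a new reading comes with each control period).
- robot.grab_frame(name): name is "side" or "top"; returns (picture, depth): 384x512x3 uint8, blue, green, red; 384x512 float32, m along the optical axis (not along the pixel's ray), 0 where there is no reading.
- robot.camera_info(name): a dict with "K" (3x3 intrinsics, pixels), "extrinsics" (4x4, takes a point from world to camera coordinates). Camera axes: x right, y up, looking along -z (the intrinsics and any distortion apply to the point x, -y, -z); pixel columns grow to the right and rows downward; lengths in m; the calibration is good to about 2 mm. A picture is of the moment at which its call begins. camera_info takes no time and is no camera call.
- robot.job_done(): hands the job in; it is judged then, once.
Trained networks look in the newest picture that a camera, given by its name, has taken for a name from the list of things; names that differ only in an ending like _2 or _b are one class to them, and where a whole thing is asked for, a point or a joint stands for the part that bears it (a point fixed in the world has none). Each returns a list of dicts, best first, with "confidence" (0 to 1); they miss things now and then, are a little off and sometimes report something else, mostly with a low value. They report only what shows in the picture. A call takes as long as a camera call.
- robot.search_frame(name, camera): "position" ([x, y, z] in m, in world coordinates, good to about 4 mm: the middle of the surface that is visible of it).
The state is a dict: "t": time; "q": joint angles; "qvel": joint speeds; "joint_efforts": joint torques, N m; "eef_pos": TCP position; "eef_rot": TCP orientation; "wrist_force": force on the tool from outside, world axes, zero at the start; "moment": the same for the moment, N m; "gripper_width": finger opening in m; "gripper_force": force on a finger pad.
Only numpy, scipy, OpenCV 4.12 (cv2) and the standard library are available. Lean on these libraries where they do the work, as an engineer would, in place of code of your own. Each camera call takes 0.05 s, during which the arm holds its last target. There are 200 camera calls.

### The job

Clear the lane by setting the roll of packing tape down flat in the blue tray, then draw the yellow slip board by its black grip straight out under the steel stop bar, so that the stack of three cartons is held back by the bar and settles down onto the bench, still stacked and upright. Then lay the board gently, flat and squarely centred on the red slatted rest (either way round). Do not drop the roll or the board, and leave the bottle and the pen cup where they stand.

Things in the scene. Friction and masses are not known exactly. Their poses are not given: they have to be found in the camera images.
- gate: Stop gate, fixed: a dark steel bar 190 mm long (along its y), 16 mm thick (along its x), spanning z = 12 to 32 mm above the bench, on two posts that leave a 146 mm wide, 12 mm high opening under it. Origin on the bench under the middle of the bar. Its -x axis points along the draw-out lane (away from the stack, roughly to the robot's right); the cartons stand on its +x side. Flat feet 5 mm high reach y = +-120 mm, x = +-25 mm.
- board: Yellow rigid plastic slip board, 245 (x) x 120 (y) x 6 (z) mm, 0.18 kg, loose, with a black upright grip fixed on top near its -x end. Origin at the centre of its underside. It starts flat on the bench, threaded under the bar, lying roughly along the lane with its grip end on the lane side, about 75 mm from the bar, and the three cartons standing on its other end.
- grip (a point): Middle of the board's black grip: a bar 18 mm thick (board x), 80 mm wide (board y) and 34 mm tall that stands on the board's top (z = 6 to 40 mm above the board's underside). The point is at x = -105 mm, y = 0, z = 26 mm in the board's frame; axes as the board.
- carton_low: Bottom carton, brown with an orange tape stripe, 120 (x) x 110 (y) x 45 mm, about 0.4 kg, standing on the board with a gap of 5 to 25 mm to the bar; it rides with the board until the bar stops it. Origin at the centre of its underside.
- carton_mid: Middle carton, white with a blue stripe, 100 x 95 x 50 mm, about 0.28 kg, loose on the bottom one. Origin at the centre of its underside.
- carton_top: Top carton, brown with a red stripe, 75 x 72 x 80 mm, about 0.18 kg, loose on the middle one. Origin at the centre of its underside.
- roll: Roll of amber-brown packing tape lying flat in the board's lane: outside diameter 96 mm, hole 76 mm (open through), so a 10 mm wall; 48 mm tall, 0.14 kg. Origin at the centre of its underside, z up along its axis.
- tray: Shallow blue open tray, fixed, 140 x 140 mm outside, walls 4 mm thick and 16 mm high, floor 4 mm. Origin at the centre of its underside.
- rest: Red slatted timber rest, fixed, 260 (x) x 150 (y) mm, flat top 40 mm high made of three slats along its x. Origin at the centre of its underside on the bench.
- bottle: White bottle, 60 mm diameter, 165 mm tall, loose bystander close beside the lane on the side away from the robot. Origin at the centre of its underside.
- cup: Black pen cup, 72 mm diameter, 95 mm tall, with pens up to 140 mm, loose bystander close beside the lane on the side away from the robot (it and the bottle may be swapped). Origin at the centre of its underside.
- scale: White bench scale with steel pan, fixed, 230 x 250 x 83 mm, at the left end of the bench. Origin at the centre of its underside.

How it is judged:
On the way, in this order (a step that is already met when the one before it is completed fails the run):
1. the tape roll lies flat in the tray, let go (horizontal distance between roll and tray below 0.026 m and z of roll in the frame of tray below 0.01 m and angle between roll's own z axis and vertical below 0.08 rad and linear speed of roll below 0.03 m/s and contact force between the fingers and roll below 0.05 N), for 0.2 s.
2. the board is drawn clear of the bar and the stack stands upright on the bench behind it (x of board in the frame of gate below -0.131 m and height (world z) of carton_low below 0.004 m and x of carton_low in the frame of gate between 0.05 and 0.098 m and y of carton_low in the frame of gate between -0.035 and 0.035 m and horizontal distance between carton_mid and carton_low below 0.022 m and horizontal distance between carton_top and carton_mid below 0.022 m and angle between each of carton_low, carton_mid, carton_top's own z axis and vertical below 0.06 rad), for 0.1 s.
At the end, for the whole second after the job is handed in: Board flat on the rest, centre within 30 mm, length within 0.2 rad; roll flat in the tray within 26 mm of centre; low carton flat on the bench, 50-98 mm behind the bar, 35 mm sideways; each upper carton within 22 mm of the centre below; all upright within 0.06 rad, at rest (horizontal distance between board and rest below 0.03 m and angle between the x axis of board and the x axis of rest, either way round below 0.2 rad and z of board in the frame of rest between 0.036 and 0.046 m and angle between each of board, carton_low, carton_mid, carton_top's own z axis and vertical below 0.06 rad and horizontal distance between roll and tray below 0.026 m and z of roll in the frame of tray below 0.01 m and angle between roll's own z axis and vertical below 0.08 rad and height (world z) of carton_low below 0.004 m and x of carton_low in the frame of gate between 0.05 and 0.098 m and y of carton_low in the frame of gate between -0.035 and 0.035 m and horizontal distance between carton_mid and carton_low below 0.022 m and horizontal distance between carton_top and carton_mid below 0.022 m and linear speed of each of roll, board, carton_low, carton_mid, carton_top below 0.03 m/s); the robot touches nothing.
It fails at once if a carton topples (tilts beyond 0.35 rad) (angle between any of carton_low, carton_mid, carton_top's own z axis and vertical above 0.35 rad).
It fails at once if the bottom carton is lifted more than 30 mm off the bench (height (world z) of carton_low above 0.03 m).
It fails at once if the bottle is shifted more than 20 mm or tipped (distance of bottle from where it was at the start of the episode above 0.02 m or angle between bottle's own z axis and vertical above 0.3 rad).
It fails at once if the pen cup is shifted more than 20 mm or tipped (distance of cup from where it was at the start of the episode above 0.02 m or angle between cup's own z axis and vertical above 0.3 rad).
It fails at once if the board or the roll is dropped or thrown (faster than 0.7 m/s out of the fingers) ((linear speed of board above 0.7 m/s and contact force between the fingers and board below 0.05 N) or (linear speed of roll above 0.7 m/s and contact force between the fingers and roll below 0.05 N)).
It also fails if it takes over 70 s, if anything falls off the work surface, if the arm or the gripper's body presses on something with over 40 N, if the wrist force passes 120 N, or if a joint passes its speed limit or range.

## Working session

There is one attempt and no reset: what is moved stays moved. The work goes in short steps, Python scripts to look and compute and a tool call to move; the robot and the scene stay as the last step left them, time stands still between calls to the robot, and variables do not carry over. Pictures are saved under pics/ and viewed, at most 10 in all, crops included, and the job is handed in when it is done.

Besides the shell and the picture viewer there is one more tool, called after "Emit:" in YAML: its name, and indented under it one key for each argument. move_arm: Moves the arm, as the interface text tells. Its arguments: {"type":"object","properties":{"plan":{"type":"array"}},"required":["plan"]}

```bash
mkdir -p pics; cat > h.py <<'E'
from cell import robot
import numpy as np, cv2
from scipy.spatial.transform import Rotation as R
def cloud(n):
    im,d=robot.grab_frame(n); c=robot.camera_info(n); K=np.array(c["K"]); E=np.linalg.inv(np.array(c["extrinsics"]))
    v,u=np.mgrid[:384,:512]
    x=(u-K[0,2])/K[0,0]*d; y=(v-K[1,2])/K[1,1]*d
    P=np.stack([x,-y,-d],-1)@E[:3,:3].T+E[:3,3]; P[d==0]=np.nan
    return im,P
def st():
    s=robot.get_state(); print("t",s["t"],"pos",np.round(s["eef_pos"],4),"rot\n",np.round(R.from_rotvec(s["eef_rot"]).as_matrix(),3),"w",s["gripper_width"],s["gripper_force"],"F",np.round(s["wrist_force"],1),"q",np.round(s["q"],2))
E
python3 - <<'E'
from h import *
st()
ims=[]
for n in("top","side"):
    im,P=cloud(n); np.save(n+".npy",P); cv2.imwrite(n+".png",im); ims.append(im)
    print(n, {k:robot.camera_info(n).get(k) for k in robot.camera_info(n) if k not in("K","extrinsics")})
    for o in "gate board grip carton_low carton_top roll tray rest bottle cup".split():
        r=robot.search_frame(o,n); print(o,[(np.round(a["position"],3).tolist(),round(a["confidence"],2)) for a in r[:2]])
cv2.imwrite("pics/a.png",cv2.resize(ims[0],(800,600)));cv2.imwrite("pics/b.png",cv2.resize(ims[1],(800,600)))
E
```

```text
t 0.0 pos [0.2291 0.5808 0.2302] rot
 [[-0.93   0.367 -0.001]
 [ 0.367  0.93  -0.002]
 [ 0.    -0.002 -1.   ]] w 0.08532519183568041 0.0 F [-0.2  0.1 -0.1] q [ 1.07  0.22  1.53  0.    1.39 -0.13]
top {}
gate [([0.604, 0.139, 0.03], 0.9), ([0.602, -0.059, 0.046], 0.7)]
board [([0.599, 0.104, 0.009], 0.75)]
grip [([0.599, 0.101, 0.006], 0.57)]
carton_low [([0.568, 0.178, 0.053], 0.72), ([0.618, 0.234, 0.179], 0.7)]
carton_top [([0.618, 0.232, 0.181], 0.82)]
roll [([0.6, -0.059, 0.045], 0.87)]
tray [([0.432, 0.088, -0.002], 0.94), ([0.6, 0.101, 0.008], 0.49)]
rest [([0.534, -0.358, 0.041], 0.74), ([0.72, -0.043, 0.11], 0.56)]
bottle [([0.721, -0.046, 0.111], 0.73)]
cup [([0.758, 0.075, 0.052], 0.77)]
side {}
gate [([0.609, 0.13, 0.024], 0.75)]
board [([0.6, 0.06, -0.001], 0.79)]
grip [([0.599, 0.058, 0.005], 0.61)]
carton_low [([0.616, 0.167, 0.039], 0.67)]
carton_top [([0.62, 0.191, 0.162], 0.79)]
roll [([0.604, -0.075, 0.034], 0.83)]
tray [([0.427, 0.083, 0.002], 0.74)]
rest [([0.541, -0.375, 0.042], 0.75)]
bottle [([0.73, -0.07, 0.082], 0.61)]
cup [([0.742, 0.066, 0.082], 0.85), ([0.608, 0.18, 0.088], 0.45)]
```

View pics/a.png

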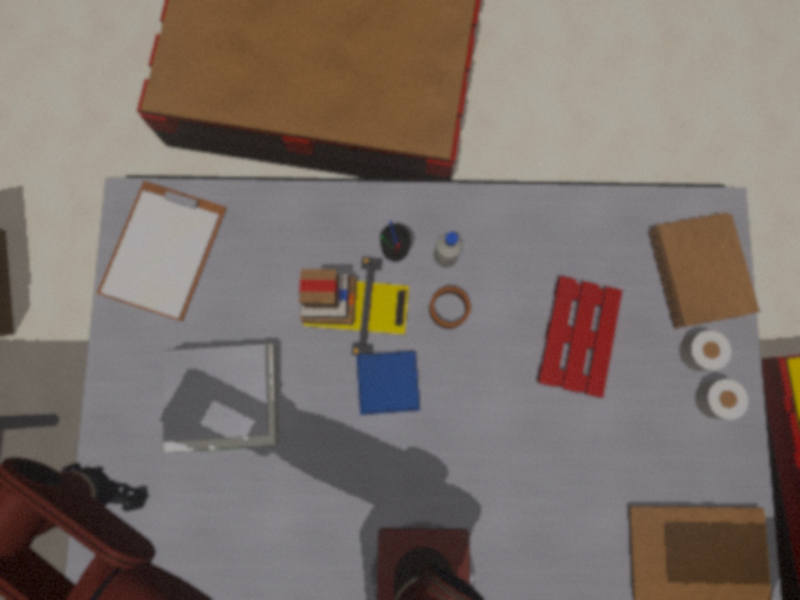

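View pics/b.png

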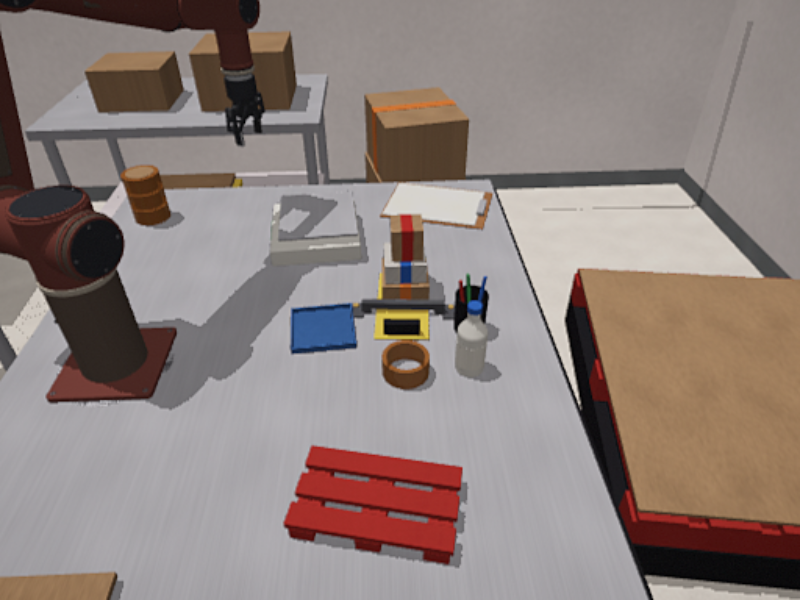

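The top view (800x600) shows the gate bar at about (368,305), the yellow board with its black grip at (401,307), the roll at (450,306) and the blue tray at (388,381). The red rest is at (580,337), its length tilted slightly from world x; the cup is at (396,240) and the bottle at (448,247). The lane runs along −y. The next step is to segment these by colour.

```bash
cat > seg.py <<'E'
from h import *
def rect(P,m,name):
    q=P[m]; q=q[np.isfinite(q).all(1)]
    (c,s,a)=cv2.minAreaRect((q[:,:2]*1000).astype(np.float32))
    print(name,len(q),"rect c",np.round(c,1),"size",np.round(s,1),"ang",round(a,1),"med",np.round(np.median(q,0),4),"z",np.round(np.percentile(q[:,2],[5,50,95]),3))
    return q
def masks(im,P):
    h=cv2.cvtColor(im,cv2.COLOR_BGR2HSV).astype(int);H,S,V=h[...,0],h[...,1],h[...,2];X,Y,Z=np.moveaxis(P,-1,0)
    reg=(X>.3)&(X<.85)&(Y>-.55)&(Y<.35)
    return dict(yellow=reg&(H>22)&(H<35)&(S>150)&(V>120),
     blue=reg&(H>100)&(H<125)&(S>150)&(X<.52),
     red=reg&((H<6)|(H>174))&(S>150)&(Y<-.2)&(Z>.03),
     roll=reg&(H>4)&(H<22)&(S>110)&(Y<.05)&(Y>-.15)&(X>.52)&(X<.68)&(Z>.0),
     grip=reg&(V<60)&(abs(X-.6)<.06)&(Y>.03)&(Y<.11)&(Z>.0),
     gate=reg&(abs(X-.6)<.06)&(Y>.11)&(Y<.17)&(Z>.02)&(Z<.036)&(V<110)&(S<80),
     bottle=reg&(X>.66)&(Y<.02)&(Y>-.15)&(Z>.03), cup=reg&(X>.66)&(Y>.02)&(Y<.15)&(Z>.03))
E
python3 - <<'E'
from seg import *
for n in("top","side"):
    im=cv2.imread(n+".png");P=np.load(n+".npy");print(n)
    for k,m in masks(im,P).items():
        m=m if k in("grip","gate") else cv2.morphologyEx(m.astype(np.uint8),cv2.MORPH_OPEN,np.ones((2,2)))>0
        if m.sum()>5: rect(P,m,k)
E
```

```text
top
yellow 758 rect c [606.6 149.8] size [216.8 116.6] ang 85.6 med [0.5966 0.1063 0.0061] z [0.001 0.006 0.033]
blue 1113 rect c [426.   81.4] size [125.7 128.3] ang 5.5 med [0.4203 0.0781 0.0034] z [-0.001  0.003  0.009]
red 2154 rect c [ 537.6 -370.5] size [161.1 252.8] ang 77.7 med [ 0.5361 -0.3645  0.0398] z [0.033 0.04  0.044]
roll 149 rect c [600.6 -64.4] size [89.  89.9] ang 77.5 med [ 0.6048 -0.0616  0.046 ] z [0.004 0.046 0.052]
grip 47 rect c [601.7  59.1] size [ 8.4 70.7] ang 86.5 med [0.6041 0.0584 0.0393] z [0.035 0.039 0.043]
gate 90 rect c [600.  140.1] size [ 14.7 120.2] ang 85.7 med [0.5928 0.1387 0.0318] z [0.028 0.032 0.035]
bottle 294 rect c [740.5 -63.5] size [51.5 87.4] ang 38.3 med [ 0.7231 -0.0495  0.1101] z [0.001 0.11  0.166]
cup 273 rect c [728.8  80.9] size [ 68.9 169.5] ang 67.4 med [0.7578 0.0719 0.0558] z [0.002 0.056 0.103]
side
yellow 362 rect c [607.9 111.3] size [150.2 114.5] ang 85.5 med [0.598  0.0968 0.0049] z [0.    0.005 0.039]
blue 1091 rect c [431.5  83.7] size [136.7 144.7] ang 5.3 med [0.4301 0.0802 0.0034] z [0.    0.003 0.014]
red 4898 rect c [ 545.6 -353.2] size [176.6 256.9] ang 77.5 med [ 0.545  -0.376   0.0389] z [0.03  0.039 0.041]
roll 672 rect c [618.  -45.8] size [137.8  89.9] ang 52.3 med [ 0.606  -0.0772  0.029 ] z [0.001 0.029 0.048]
grip 203 rect c [601.9  54.6] size [21.4 74.7] ang 84.0 med [0.6015 0.051  0.0316] z [0.013 0.032 0.04 ]
gate 164 rect c [600.7 136.4] size [ 21.7 117.8] ang 87.4 med [0.6007 0.1342 0.0295] z [0.022 0.029 0.033]
bottle 645 rect c [765.8  -6.1] size [178.3  51.6] ang 59.2 med [ 0.733  -0.0698  0.0905] z [0.028 0.09  0.163]
cup 402 rect c [746.1 109.5] size [334.7 101.9] ang 74.5 med [0.7469 0.0752 0.0781] z [-0.001  0.078  0.132]
```

```bash
cat > go.py <<'E'
from h import *
import sys
def go(x,y,z,yaw=85.7):
    s=robot.get_state(); M=R.from_rotvec(s["eef_rot"]); a=np.radians(yaw)
    yv=np.array([np.cos(a),np.sin(a),0]); zv=np.array([0,0,-1.]); G=R.from_matrix(np.stack([np.cross(yv,zv),yv,zv],1))
    st(); d=np.array([x,y,z])-s["eef_pos"]
    print("turn deg tool",np.round((M.inv()*G).as_rotvec(degrees=True),2),"shift cm in goal axes",np.round(G.inv().apply(d)*100,2),"norm",np.round(np.linalg.norm(d)*100,1),"moment",np.round(s["moment"],2))
if __name__=="__main__": go(*map(float,sys.argv[1:]))
E
python3 - <<'E'
from seg import *; from go import go
from scipy.optimize import least_squares
for n in("top","side"):
    im=cv2.imread(n+".png");P=np.load(n+".npy"); q=P[masks(im,P)["roll"]]; q=q[(q[:,2]>.04)&(q[:,2]<.052)]
    f=least_squares(lambda c:np.hypot(q[:,0]-c[0],q[:,1]-c[1])-.043,[.6,-.064],loss="soft_l1",f_scale=.003); print(n,len(q),f.x,np.median(abs(f.fun)))
go(.598,-.107,.12)
E
```

```text
top 146 [ 0.60457282 -0.05611981] 0.0020369352540092443
side 254 [ 0.60274819 -0.06146582] 0.0023715727096415874
t 1.1 pos [0.2294 0.5814 0.2313] rot
 [[-0.93   0.367 -0.   ]
 [ 0.367  0.93   0.   ]
 [ 0.     0.    -1.   ]] w 0.0853502789379717 0.0 F [-0.1 -0.4  0.1] q [ 1.07  0.22  1.53  0.    1.39 -0.13]
turn deg tool [  0.    -0.   -17.23] shift cm in goal axes [-41.92 -65.88  11.13] norm 78.9 moment [-0.03 -0.01 -0.  ]
```

Emit:
move_arm:
  plan: [0,0,-8.5,0,0,0,4,0,0,-8.5,0,0,0,4,0,0,-0.23,-2.6,-4.1,0,4,0,0,0,-2.6,-4.1,0,4,0,0,0,-2.6,-4.1,0,4,0,0,0,-2.6,-4.1,0,4,0,0,0,-2.6,-4.1,0,4,0,0,0,-2.6,-4.1,0,4]

```text
t: 1.9
eef_pos: [0.3669, 0.3226, 0.2316]
eef_rot: [0.117, 3.139, 0.001]
wrist_force: [0.1, 0.1, -0.1]
gripper_width: 0.0402
gripper_force: 0.0
```

Emit:
move_arm:
  plan: [0,0,0,-2.6,-4.1,0,4,0,0,0,-2.6,-4.1,0,4,0,0,0,-2.6,-4.1,0,4,0,0,0,-2.6,-4.1,0,4,0,0,0,-2.6,-4.1,0,4,0,0,0,-2.6,-4.1,0,4,0,0,0,-2.6,-4.1,0,4]

```text
t: 2.6
eef_pos: [0.527, 0.0225, 0.2317]
eef_rot: [0.118, 3.138, 0.0]
wrist_force: [0.8, 0.8, 0.4]
gripper_width: 0.0402
gripper_force: 0.0
```

```bash
python3 go.py .6 -.103 .09
```

```text
t 2.6 pos [0.527  0.0225 0.2317] rot
 [[-0.997  0.075  0.001]
 [ 0.075  0.997  0.   ]
 [-0.001  0.    -1.   ]] w 0.04021538203030247 0.0 F [0.8 0.8 0.4] q [-0.11 -0.01  1.78  0.    1.38 -1.6 ]
turn deg tool [ 0.01  0.05 -0.02] shift cm in goal axes [ -8.22 -11.96  14.17] norm 20.3 moment [ 0.03 -0.07 -0.01]
```

Emit:
move_arm:
  plan: [0,0,0,-2,-3,2,4,0,0,0,-2,-3,3,4,0,0,0,-2.1,-3,3.1,4,0,0,0,-2.1,-3,3,4,0,0,0,0,0,3,4,0,0,0,0,0,0,4]

```text
t: 3.2
eef_pos: [0.5955, -0.1014, 0.085]
eef_rot: [-0.121, -3.13, -0.004]
wrist_force: [-1.5, 1.2, 0.2]
gripper_width: 0.04
gripper_force: 0.0
```

```bash
python3 - <<'E'
from seg import *; from go import go
from scipy.optimize import least_squares
for n in("side","top"):
    im,P=cloud(n)
    if n=="side": cv2.imwrite("pics/c.png",cv2.resize(im[150:270,190:350],(800,600)))
    q=P[masks(im,P)["roll"]]; q=q[(q[:,2]>.04)&(q[:,2]<.052)]
    f=least_squares(lambda c:np.hypot(q[:,0]-c[0],q[:,1]-c[1])-.043,[.6,-.06],loss="soft_l1",f_scale=.003); print(n,len(q),f.x,np.median(abs(f.fun)))
go(.6,-.103,.015)
E
```

```text
side 220 [ 0.60283226 -0.06134882] 0.002552110423132768
top 104 [ 0.60404737 -0.05666994] 0.001873881960986385
t 3.3 pos [ 0.5984 -0.101   0.0901] rot
 [[-0.997  0.075 -0.002]
 [ 0.075  0.997  0.001]
 [ 0.002  0.001 -1.   ]] w 0.03967229450129323 0.0 F [-0.1  0.1  0.5] q [-0.3   0.32  1.69  0.    1.14 -1.79]
turn deg tool [ 0.03 -0.11 -0.  ] shift cm in goal axes [-0.17 -0.19  7.51] norm 7.5 moment [-0.02  0.02  0.05]
```

View pics/c.png

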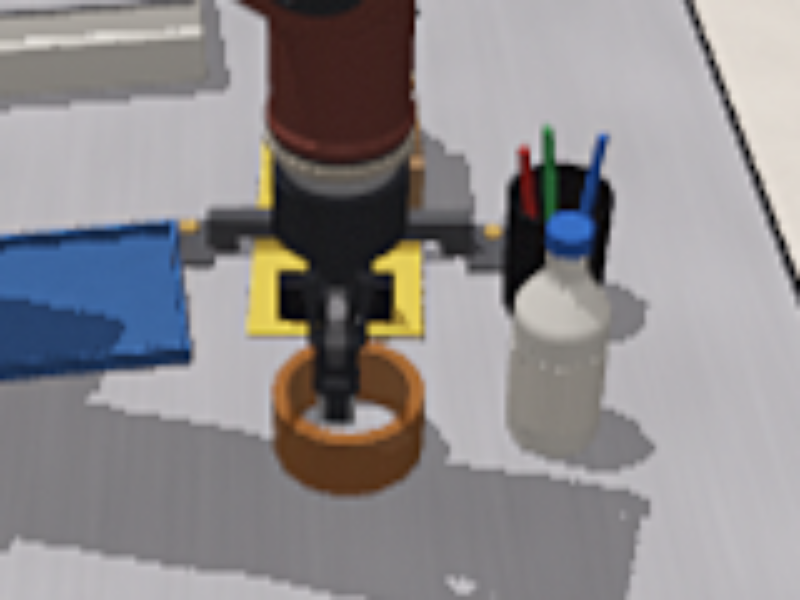

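The fingers, at about (338,410), straddle the roll's near wall at about (348,435). The bottle is clear on the right. I'll descend and grip.

Emit:
move_arm:
  plan: [0,0,0,-0.2,-0.2,2.5,4,0,0,0,0,0,2.5,4,0,0,0,0,0,2.2,4,0,0,0,0,0,0,2,0,0,0,0,0,0,0.5,0,0,0,0,0,0,0.5,0,0,0,0,0,0,0.5]

```text
t: 4.0
eef_pos: [0.6024, -0.1038, 0.0205]
eef_rot: [0.117, 3.136, -0.001]
wrist_force: [1.8, -0.6, 1.3]
gripper_width: 0.0102
gripper_force: 57.2
```

Emit:
move_arm:
  plan: [0,0,0,0,0,-0.5,0.5,0,0,0,0,0,-2,0.5,0,0,0,0,0,-2,0.5,0,0,0,0,0,-2,0.5,0,0,0,0,0,0,0.5]

```text
t: 4.5
eef_pos: [0.6036, -0.1044, 0.0875]
eef_rot: [0.118, 3.133, -0.003]
wrist_force: [1.1, -0.8, -1.4]
gripper_width: 0.0097
gripper_force: 57.0
```

```bash
python3 - <<'E'
from seg import *; from go import go
from scipy.optimize import least_squares
for n in("top","side"):
    im,P=cloud(n); 
    if n=="side":cv2.imwrite("pics/d.png",cv2.resize(im[130:270,170:350],(800,600)))
    r=robot.search_frame("roll",n); print([(np.round(a["position"],3),a["confidence"]) for a in r[:1]])
go(.430,.083-.043,.09)
E
```

```text
[(array([ 0.596, -0.037,  0.111]), 0.46)]
[(array([ 0.614, -0.087,  0.094]), 0.89)]
t 4.7 pos [ 0.6    -0.1033  0.0821] rot
 [[-0.997  0.075 -0.002]
 [ 0.075  0.997  0.001]
 [ 0.002  0.    -1.   ]] w 0.009877550511300764 57.00860292183279 F [-0.3 -0.5 -2. ] q [-0.3   0.33  1.69 -0.    1.12 -1.8 ]
turn deg tool [ 0.02 -0.11 -0.  ] shift cm in goal axes [18.02 13.01 -0.79] norm 22.2 moment [-0.04 -0.01  0.05]
```

View pics/d.png

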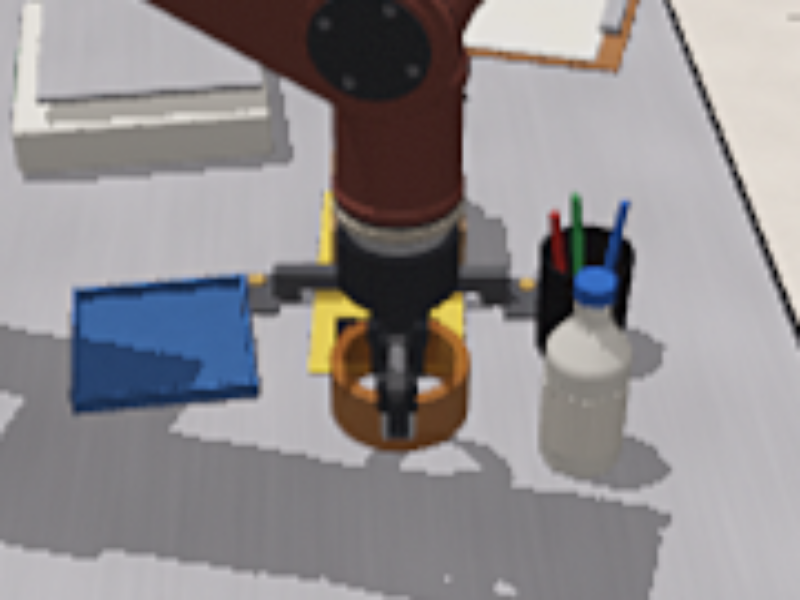

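The roll is held level at about (400,380), clear of the bench. I'll carry it to the tray.

Emit:
move_arm:
  plan: [0,0,0,1.5,1,-0.5,0.5,0,0,0,3,2,0,0.5,0,0,0,3,2,0,0.5,0,0,0,3,2,0,0.5,0,0,0,3,2,0,0.5,0,0,0,3,2,0,0.5,0,0,0,1.8,2,0,0.5,0,0,0,0,0,0,0.5]

```text
t: 5.5
eef_pos: [0.4246, 0.0419, 0.0865]
eef_rot: [-0.114, -3.135, -0.001]
wrist_force: [-0.6, -0.8, -0.7]
gripper_width: 0.0102
gripper_force: 57.2
```

```bash
python3 go.py .427 .040 .023
```

```text
t 5.5 pos [0.4246 0.0419 0.0865] rot
 [[-0.997  0.073 -0.004]
 [ 0.073  0.997  0.001]
 [ 0.005  0.001 -1.   ]] w 0.010249814532081444 57.16421725143846 F [-0.6 -0.8 -0.7] q [-0.09 -0.1   2.15  0.    1.09 -1.59]
turn deg tool [ 0.04 -0.26  0.13] shift cm in goal axes [-0.26 -0.17  6.35] norm 6.4 moment [-0.04  0.01  0.07]
```

Emit:
move_arm:
  plan: [0,0,0,0,0,2.5,0.5,0,0,0,0,0,2,0.5,0,0,0,0,0,1,0.5,0,0,0,0,0,0.4,0.5,0,0,0,0,0,0.3,0.5,0,0,0,0,0,0,0.5]

```text
t: 6.1
eef_pos: [0.4285, 0.0397, 0.0264]
eef_rot: [0.118, 3.139, -0.0]
wrist_force: [-0.8, -0.2, -1.4]
gripper_width: 0.0102
gripper_force: 57.2
```

```bash
python3 go.py .427 .040 .022
```

```text
t 6.1 pos [0.4285 0.0397 0.0264] rot
 [[-0.997  0.075  0.   ]
 [ 0.075  0.997 -0.   ]
 [-0.    -0.    -1.   ]] w 0.010165975729036662 57.16884644078732 F [-0.8 -0.2 -1.4] q [-0.09  0.02  2.17 -0.    0.95 -1.59]
turn deg tool [-0.    0.01 -0.01] shift cm in goal axes [0.15 0.02 0.44] norm 0.5 moment [-0.06 -0.   -0.  ]
```

Emit:
move_arm:
  plan: [0,0,0,0,0,0.2,0.5,0,0,0,0,0,0.2,0.5,0,0,0,0,0,0.1,0.5,0,0,0,0,0,0,0.5]

```text
t: 6.5
eef_pos: [0.4292, 0.0396, 0.0243]
eef_rot: [0.117, 3.139, -0.001]
wrist_force: [-11.5, -0.3, 26.9]
gripper_width: 0.0098
gripper_force: 60.1
```

```bash
python3 go.py .427 .040 .022
```

```text
t 6.5 pos [0.4292 0.0396 0.0243] rot
 [[-0.997  0.074  0.001]
 [ 0.074  0.997 -0.001]
 [-0.001 -0.001 -1.   ]] w 0.009805190333141488 60.09843685780652 F [-11.5  -0.3  26.9] q [-0.09  0.03  2.17 -0.    0.94 -1.59]
turn deg tool [-0.03  0.03  0.03] shift cm in goal axes [0.23 0.02 0.23] norm 0.3 moment [-0.07  1.93  0.03]
```

Emit:
move_arm:
  plan: [0,0,0,0,0,-0.2,0.5,0,0,0,0,0,0,2,0,0,0,0,0,0,3,0,0,0,0,0,0,3,0,0,0,0,0,-2,3,0,0,0,0,0,-4,3,0,0,0,0,0,-4,4,0,0,0,0,0,0,4]

```text
t: 7.3
eef_pos: [0.4324, 0.0395, 0.1288]
eef_rot: [0.117, 3.129, -0.001]
wrist_force: [1.5, 0.0, 0.2]
gripper_width: 0.04
gripper_force: 0.0
```

```bash
python3 - <<'E'
from seg import *; from go import go
for n in("top","side"):
    im,P=cloud(n)
    if n=="side":cv2.imwrite("pics/e.png",cv2.resize(im[130:270,170:350],(800,600)))
    print([(np.round(a["position"],3),a["confidence"]) for a in robot.search_frame("roll",n)[:1]])
    m=masks(im,P); 
    for k in("grip","gate","yellow"):
        if m[k].sum()>5: rect(P,m[k],k)
go(.6017,.058,.12)
E
```

```text
[]
grip 47 rect c [601.5  58.9] size [ 8.5 70.5] ang 86.2 med [0.6032 0.0583 0.0407] z [0.035 0.041 0.044]
gate 88 rect c [600.2 140.6] size [ 15.  120.1] ang 85.9 med [0.5924 0.1386 0.0315] z [0.027 0.032 0.035]
yellow 816 rect c [610.4 161.2] size [238.6 116.7] ang 85.8 med [0.5991 0.109  0.0058] z [0.001 0.006 0.011]
[(array([0.434, 0.059, 0.033]), 0.89)]
grip 203 rect c [601.8  55.8] size [22.5 74.6] ang 87.8 med [0.6015 0.0505 0.0314] z [0.013 0.031 0.041]
gate 166 rect c [600.6 136.1] size [ 19.3 117.8] ang 87.4 med [0.6022 0.1333 0.0288] z [0.021 0.029 0.033]
yellow 372 rect c [608.1 151.3] size [227.3 117. ] ang 86.1 med [0.5946 0.11   0.0049] z [0.002 0.005 0.011]
t 7.5 pos [0.4272 0.0399 0.1221] rot
 [[-0.997  0.075 -0.002]
 [ 0.075  0.997  0.   ]
 [ 0.002  0.    -1.   ]] w 0.03968002123990316 0.0 F [ 0.3  0.6 -0.4] q [-0.09 -0.15  2.12  0.    1.17 -1.59]
turn deg tool [ 0.   -0.11 -0.  ] shift cm in goal axes [-17.26   3.11   0.21] norm 17.5 moment [ 0.01  0.01 -0.03]
```

View pics/e.png

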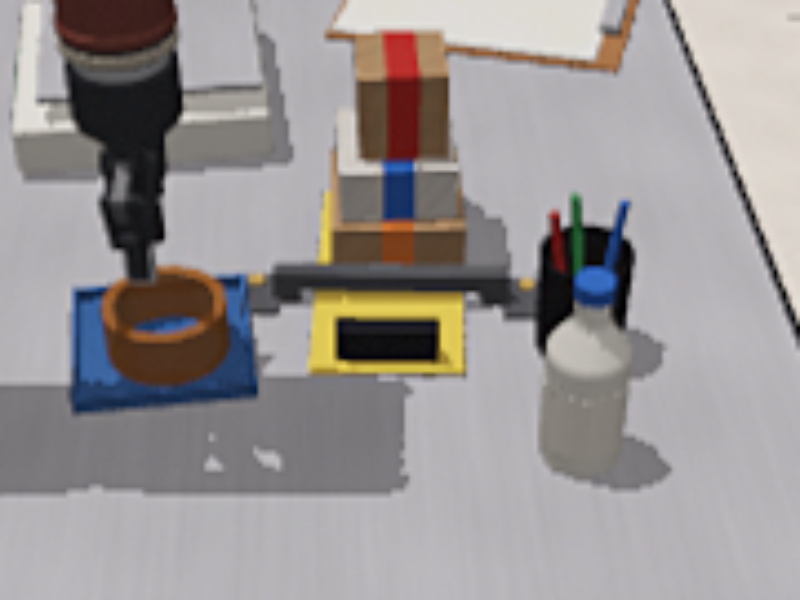

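The roll lies flat and centred in the tray, at about (165,325). The black grip is free at (388,338) and the stack is untouched. Next I'll move over the grip.

Emit:
move_arm:
  plan: [0,0,0,-3,0.5,0,4.5,0,0,0,-4,0.7,0,4.5,0,0,0,-4,0.7,0,4.5,0,0,0,-4,0.7,0,4.5,0,0,0,-2.3,0.6,2,4.5,0,0,0,0,0,2.5,4.5,0,0,0,0,0,0,4.5]

```text
t: 8.2
eef_pos: [0.5988, 0.059, 0.0717]
eef_rot: [-0.117, -3.128, 0.0]
wrist_force: [-0.6, -0.1, -1.0]
gripper_width: 0.0448
gripper_force: 0.0
```

```bash
python3 go.py .6017 .059 .013; python3 go.py .6017 .059 .013 |tail -1
```

```text
t 8.2 pos [0.5988 0.059  0.0717] rot
 [[-0.997  0.075 -0.011]
 [ 0.075  0.997  0.   ]
 [ 0.011 -0.    -1.   ]] w 0.044832516308553595 0.0 F [-0.6 -0.1 -1. ] q [-0.03  0.34  1.7   0.    1.11 -1.53]
turn deg tool [-0.03 -0.66  0.  ] shift cm in goal axes [-0.29  0.03  5.87] norm 5.9 moment [0.03 0.04 0.02]
turn deg tool [-0.03 -0.66  0.  ] shift cm in goal axes [-0.29  0.03  5.87] norm 5.9 moment [0.03 0.04 0.02]
```

Emit:
move_arm:
  plan: [0,0,0,0,0,2.5,4.5,0,0,0,0,0,2,4.5,0,0,0,0,0,1,4.5,0,0,0,0,0,0,4.5,0,0,0,0,0,0,4.5]

```text
t: 8.7
eef_pos: [0.6032, 0.0588, 0.0239]
eef_rot: [0.118, 3.139, 0.0]
wrist_force: [0.9, 0.9, 0.4]
gripper_width: 0.0451
gripper_force: 0.0
```

```bash
python3 go.py .6017 .059 .013
```

```text
t 8.7 pos [0.6032 0.0588 0.0239] rot
 [[-0.997  0.075  0.   ]
 [ 0.075  0.997  0.   ]
 [-0.     0.    -1.   ]] w 0.045116317658084645 0.0 F [0.9 0.9 0.4] q [-0.03  0.4   1.72  0.    1.02 -1.53]
turn deg tool [ 0.    0.01 -0.01] shift cm in goal axes [0.15 0.01 1.09] norm 1.1 moment [ 0.04  0.03 -0.01]
```

Emit:
move_arm:
  plan: [0,0,0,0,0,0.6,4.5,0,0,0,0,0,0.4,4.5,0,0,0,0,0,0,2.4,0,0,0,0,0,0,1.9,0,0,0,0,0,0,1.2,0,0,0,0,0,0,1.2,0,0,0,0,0,0,1.2]

```text
t: 9.4
eef_pos: [0.6032, 0.0595, 0.0136]
eef_rot: [0.118, 3.139, 0.001]
wrist_force: [-1.2, 6.1, 2.8]
gripper_width: 0.0169
gripper_force: 60.9
```

```bash
python3 go.py .588 -.121 .0136
```

```text
t 9.4 pos [0.6032 0.0595 0.0136] rot
 [[-0.997  0.075  0.   ]
 [ 0.075  0.997  0.001]
 [-0.     0.001 -1.   ]] w 0.016943469156202463 60.91876745223999 F [-1.2  6.1  2.8] q [-0.03  0.42  1.72  0.    1.   -1.53]
turn deg tool [0.05 0.02 0.01] shift cm in goal axes [  0.16 -18.11   0.  ] norm 18.1 moment [0.79 0.2  0.11]
```

Emit:
move_arm:
  plan: [0,0,0,0,-0.1,0,1.2,0,0,0,0,-0.2,0,1.2,0,0,0,0,-0.3,0,1.2,0,0,0,0,-0.3,0,1.2,0,0,0,0,-0.3,0,1.2,0,0,0,0,-0.3,0,1.2,0,0,0,0,-0.3,0,1.2,0,0,0,0,-0.3,0,1.2]

```text
t: 10.2
eef_pos: [0.6018, 0.0399, 0.0136]
eef_rot: [0.118, 3.139, 0.005]
wrist_force: [1.6, 13.7, 2.5]
gripper_width: 0.017
gripper_force: 60.9
```

Emit:
move_arm:
  plan: [0,0,0,0,-0.3,0,1.2,0,0,0,0,-0.3,0,1.2,0,0,0,0,-0.4,0,1.2,0,0,0,0,-0.4,0,1.2,0,0,0,0,-0.5,0,1.2,0,0,0,0,-0.5,0,1.2,0,0,0,0,-0.5,0,1.2,0,0,0,0,-0.5,0,1.2]

```text
t: 11.0
eef_pos: [0.5994, 0.0077, 0.0136]
eef_rot: [0.118, 3.138, 0.008]
wrist_force: [2.3, 18.4, 1.6]
gripper_width: 0.017
gripper_force: 61.0
```

```bash
python3 - <<'E'
from seg import *; from go import go
im,P=cloud("side");cv2.imwrite("pics/f.png",cv2.resize(im[110:270,200:360],(600,600)))
for o in("carton_low","carton_mid","carton_top"):print(o,[(np.round(a["position"],3),a["confidence"]) for a in robot.search_frame(o,"side")[:1]])
go(.588,-.121,.0136)
E
```

```text
carton_low []
carton_mid []
carton_top [(array([0.644, 0.133, 0.016]), 0.75)]
t 11.2 pos [0.5994 0.007  0.0136] rot
 [[-0.997  0.075  0.001]
 [ 0.075  0.997  0.004]
 [-0.001  0.004 -1.   ]] w 0.017088075774347747 61.00807070732117 F [ 1.1 14.8  2. ] q [-0.12  0.41  1.74  0.    1.   -1.62]
turn deg tool [0.24 0.04 0.  ] shift cm in goal axes [  0.17 -12.85   0.  ] norm 12.8 moment [ 1.99 -0.11 -0.01]
```

View pics/f.png

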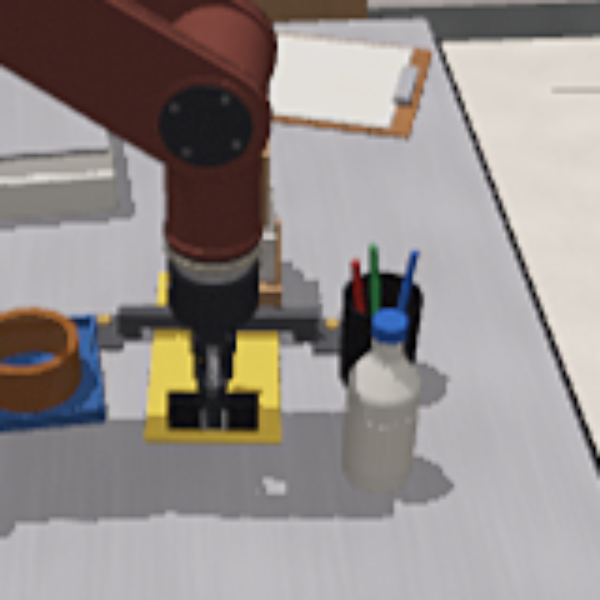

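The board, at about (215,400), is sliding out straight and the bottle and cup are clear. The stack is hidden behind the arm. I'll keep pulling.

Emit:
move_arm:
  plan: [0,0,0,0,-0.4,0,1.2,0,0,0,0,-0.5,0,1.2,0,0,0,0,-0.6,0,1.2,0,0,0,0,-0.6,0,1.2,0,0,0,0,-0.6,0,1.2,0,0,0,0,-0.6,0,1.2,0,0,0,0,-0.6,0,1.2,0,0,0,0,-0.6,0,1.2]

```text
t: 12.0
eef_pos: [0.5961, -0.0341, 0.0137]
eef_rot: [0.117, 3.139, 0.015]
wrist_force: [2.4, 32.0, 5.1]
gripper_width: 0.017
gripper_force: 61.5
```

Emit:
move_arm:
  plan: [0,0,0,0,-0.6,0,1.2,0,0,0,0,-0.6,0,1.2,0,0,0,0,-0.6,0,1.2,0,0,0,0,-0.6,0,1.2,0,0,0,0,-0.6,0,1.2,0,0,0,0,-0.6,0,1.2,0,0,0,0,-0.6,0,1.2,0,0,0,0,-0.6,0,1.2]

```text
t: 12.8
eef_pos: [0.5922, -0.0897, 0.0136]
eef_rot: [0.119, 3.139, -0.0]
wrist_force: [-0.2, 3.5, 3.5]
gripper_width: 0.0166
gripper_force: 61.6
```

Emit:
move_arm:
  plan: [0,0,0,0,-0.6,0,1.2,0,0,0,0,-0.6,0,1.2,0,0,0,0,-0.6,0,1.2,0,0,0,0,-0.6,0,1.2,0,0,0,0,-0.6,0,1.2,0,0,0,0,-0.6,0,1.2,0,0,0,0,-0.4,0,1.2,0,0,0,0,-0.2,0,1.2]

```text
t: 13.6
eef_pos: [0.589, -0.1314, 0.0136]
eef_rot: [0.119, 3.139, 0.0]
wrist_force: [0.6, 4.6, 5.5]
gripper_width: 0.0169
gripper_force: 61.8
```

```bash
python3 - <<'E'
from seg import *; from go import go
im,P=cloud("side");cv2.imwrite("pics/g.png",cv2.resize(im[110:270,180:370],(712,600)))
for n in("side","top"):
  if n=="top": robot.grab_frame(n)
  for o in("carton_low","carton_mid","carton_top"):print(n,o,[(np.round(a["position"],3),a["confidence"]) for a in robot.search_frame(o,n)[:1]])
rect(P,masks(im,P)["yellow"],"y")
go(.588,-.2,.1)
E
```

```text
side carton_low [(array([0.667, 0.17 , 0.045]), 0.62)]
side carton_mid []
side carton_top []
top carton_low [(array([0.569, 0.159, 0.043]), 0.47)]
top carton_mid [(array([0.584, 0.18 , 0.096]), 0.66)]
top carton_top [(array([0.62 , 0.211, 0.174]), 0.83)]
y 838 rect c [594.2 -36.6] size [259.3 116.5] ang 85.6 med [ 0.6136 -0.0648  0.005 ] z [0.002 0.005 0.009]
t 14.0 pos [ 0.589  -0.1316  0.0137] rot
 [[-0.997  0.075  0.   ]
 [ 0.075  0.997 -0.001]
 [-0.001 -0.001 -1.   ]] w 0.016825295100661716 61.71419978141785 F [-0.1  2.2  4.7] q [-0.35  0.41  1.73 -0.    1.   -1.85]
turn deg tool [-0.04  0.03 -0.02] shift cm in goal axes [-0.42 -6.83 -8.63] norm 11.0 moment [ 0.49 -0.03 -0.03]
```

View pics/g.png

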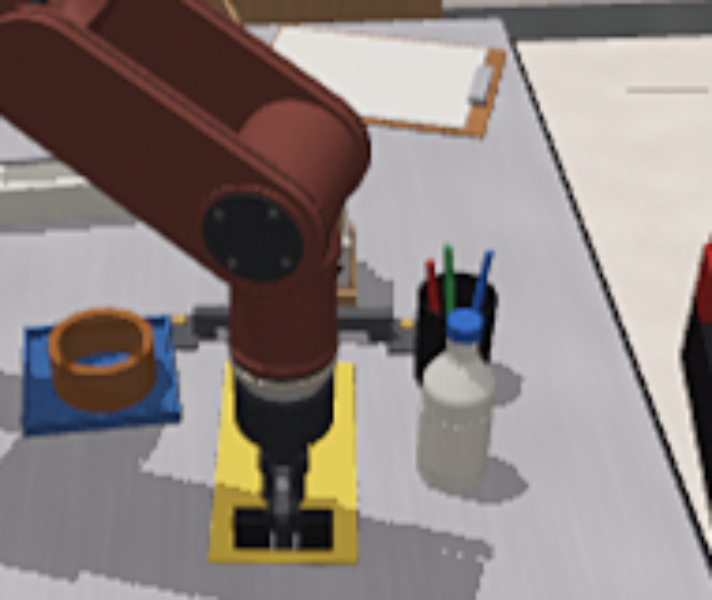

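The network's top-view reading puts the top carton's top at 174 mm, so the stack is on the bench and upright. The board is clear of the bar, and the roll, bottle and cup are undisturbed. I'll lift away along the lane and refine the rest's pose.

Emit:
move_arm:
  plan: [0,0,0,0,-0.5,-0.2,1.2,0,0,0,0,-1,-0.8,1.2,0,0,0,0,-1.5,-1.5,1.2,0,0,0,0,-2,-2,1.2,0,0,0,0,-2.5,-2,1.2,0,0,0,0,-2.5,-2,1.2,0,0,0,0,-2,-1,1.2,0,0,0,0,-1,-0.5,1.2]

```text
t: 14.8
eef_pos: [0.5793, -0.2638, 0.1155]
eef_rot: [0.121, 3.137, -0.003]
wrist_force: [0.8, 0.6, -2.5]
gripper_width: 0.0171
gripper_force: 60.8
```

```bash
python3 - <<'E'
from seg import *; from go import go
for n in("top","side"):
    im=cv2.imread(n+".png");P=np.load(n+".npy");m=masks(im,P)["red"];q=P[m];q=q[(q[:,2]>.036)&(q[:,2]<.046)]
    for a in(-12.3,):
        u=np.array([np.cos(np.radians(a)),np.sin(np.radians(a))]);v=np.array([-u[1],u[0]])
        pu,pv=q[:,:2]@u,q[:,:2]@v; lu=np.percentile(pu,[1,99]);lv=np.percentile(pv,[1,99])
        print(n,"centre",u*lu.mean()+v*lv.mean(),"size",np.ptp(lu),np.ptp(lv),"rect",cv2.minAreaRect((q[:,:2]*1000).astype(np.float32)))
im,P=cloud("top"); P=P[(P[...,2]>.155)&(P[...,2]<.19)&(abs(P[...,0]-.62)<.08)&(abs(P[...,1]-.22)<.08)]; print("topcarton",np.mean(P,0),np.percentile(P,[5,95],axis=0))
go(.437,-.341,.13)
E
```

```text
top centre [ 0.5420658  -0.36013087] size 0.24656611518624005 0.14290544370137173 rect ((542.949951171875, -360.1403503417969), (146.6453399658203, 253.4414520263672), 77.26093292236328)
side centre [ 0.54033604 -0.36458365] size 0.25190535079026066 0.1474617986450964 rect ((540.4385986328125, -363.81085205078125), (152.150390625, 258.1629638671875), 77.0493392944336)
topcarton [0.6243251  0.21093553 0.17410338] [[0.59213086 0.17583455 0.1675224 ]
 [0.65768953 0.24535669 0.17847669]]
t 14.85 pos [ 0.5792 -0.2643  0.1153] rot
 [[-0.997  0.078  0.002]
 [ 0.078  0.997 -0.003]
 [-0.002 -0.002 -1.   ]] w 0.017255479927250652 60.81946134567261 F [-0.4 -0.  -0.9] q [-0.55  0.35  1.6  -0.    1.19 -2.04]
turn deg tool [-0.14  0.13 -0.15] shift cm in goal axes [13.6  -8.72 -1.47] norm 16.2 moment [-0.18  0.05 -0.06]
```

Emit:
move_arm:
  plan: [0,0,0,1.5,-1,0,1.2,0,0,0,2.5,-1.5,0,1.2,0,0,0,2.8,-1.8,0,1.2,0,0,0,2.8,-1.8,0,1.2,0,0,0,2.5,-1.6,0,1.2,0,0,0,1.3,-0.8,0,1.2,0,0,3,0,0,0,1.2,0,0,5,0,0,0,1.2]

```text
t: 15.65
eef_pos: [0.438, -0.3343, 0.1124]
eef_rot: [-0.341, -3.122, -0.002]
wrist_force: [0.6, 0.8, -2.2]
gripper_width: 0.0166
gripper_force: 60.8
```

Emit:
move_arm:
  plan: [0,0,6,0,0,0,1.2,0,0,7,0,0,0,1.2,0,0,7,0,0,0,1.2,0,0,7,0,0,0,1.2,0,0,7,0,0,0,1.2,0,0,7,0,0,0,1.2,0,0,7,0,0,0,1.2,0,0,7,0,0,0,1.2]

```text
t: 16.45
eef_pos: [0.4386, -0.3337, 0.1122]
eef_rot: [-1.745, -2.61, -0.001]
wrist_force: [-0.3, -0.4, -1.5]
gripper_width: 0.0169
gripper_force: 60.8
```

Emit:
move_arm:
  plan: [0,0,7,0,0,0,1.2,0,0,7,0,0,0,1.2,0,0,7,0,0,0,1.2,0,0,6,0,0,0,1.2,0,0,5,0,0,0,1.2,0,0,3,0,0,0,1.2,0,0,0,0,0,0,1.2]

```text
t: 17.15
eef_pos: [0.4386, -0.3338, 0.1123]
eef_rot: [-2.445, -1.97, -0.0]
wrist_force: [-0.4, -0.1, -1.5]
gripper_width: 0.017
gripper_force: 60.8
```

```bash
python3 - <<'E'
from seg import *; from go import go
for n in("top","side"):
    im,P=cloud(n)
    if n=="side":cv2.imwrite("pics/i.png",im[200:384,150:350].repeat(3,0).repeat(3,1))
    h=cv2.cvtColor(im,cv2.COLOR_BGR2HSV);m=(h[...,0]>22)&(h[...,0]<35)&(h[...,1]>150)&(P[...,1]<-.15)&(P[...,0]>.3)
    q=rect(P,m,n)
    a=np.c_[q[:,:2],np.ones(len(q))]; c,*_=np.linalg.lstsq(a[abs(q[:,2]-np.median(q[:,2]))<.015],q[abs(q[:,2]-np.median(q[:,2]))<.015,2],rcond=None); print("slopes",c[:2])
go(.4386,-.3386,.12,-12.9)
E
```

```text
top 1891 rect c [ 487.1 -751.2] size [925.1 239.7] ang 81.3 med [ 0.5615 -0.3563  0.1039] z [-0.467  0.104  0.109]
slopes [-0.00139888 -0.0005388 ]
side 3830 rect c [ 541.4 -357. ] size [121.2 243.9] ang 78.3 med [ 0.5554 -0.3666  0.1037] z [0.102 0.104 0.106]
slopes [-0.00398675 -0.00061001]
t 17.25 pos [ 0.4388 -0.3342  0.1126] rot
 [[ 0.211  0.977 -0.001]
 [ 0.977 -0.211  0.001]
 [ 0.001 -0.001 -1.   ]] w 0.016887618311787127 60.79118728637695 F [-0.2  0.7 -2.5] q [-0.79  0.16  1.83  0.    1.15 -0.58]
turn deg tool [-0.07 -0.06  0.71] shift cm in goal axes [-0.43  0.08 -0.74] norm 0.9 moment [0.08 0.17 0.02]
```

View pics/i.png

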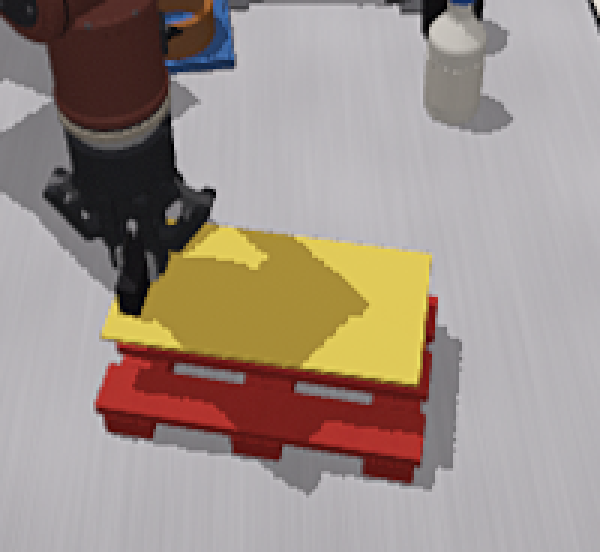

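The board is level (slopes below 0.004) and sits over the rest: board centre (0.541, −0.357), rest centre (0.541, −0.362). I'll lower it with a 5 mm correction.

Emit:
move_arm:
  plan: [0,0,0.7,-0.5,0,1,1.2,0,0,0,0,0,1.5,1.2,0,0,0,0,0,1.5,1.2,0,0,0,0,0,0.8,1.2,0,0,0,0,0,0.4,1.2,0,0,0,0,0,0.3,1.2,0,0,0,0,0,0,1.2]

```text
t: 17.95
eef_pos: [0.438, -0.3399, 0.058]
eef_rot: [-2.458, -1.956, 0.0]
wrist_force: [-0.1, -0.4, -1.8]
gripper_width: 0.017
gripper_force: 60.8
```

```bash
python3 go.py .4386 -.3386 .0536 -12.9
```

```text
t 17.95 pos [ 0.438  -0.3399  0.058 ] rot
 [[ 0.225  0.974 -0.   ]
 [ 0.974 -0.225  0.   ]
 [ 0.    -0.    -1.   ]] w 0.01698650891931342 60.756343603134155 F [-0.1 -0.4 -1.8] q [-0.8   0.25  1.85  0.    1.05 -0.58]
turn deg tool [-0.01 -0.01 -0.1 ] shift cm in goal axes [0.14 0.03 0.44] norm 0.5 moment [ 0.04  0.12 -0.01]
```

Emit:
move_arm:
  plan: [0,0,0,0,0,0.2,1.2,0,0,0,0,0,0.1,1.2,0,0,0,0,0,0.1,1.2,0,0,0,0,0,0,1.2]

```text
t: 18.35
eef_pos: [0.438, -0.3399, 0.0544]
eef_rot: [2.459, 1.956, 0.0]
wrist_force: [-0.4, 0.7, -1.9]
gripper_width: 0.017
gripper_force: 60.8
```

Emit:
move_arm:
  plan: [0,0,0,0,0,0.1,1.2,0,0,0,0,0,0.1,1.2,0,0,0,0,0,0,1.2]

```text
t: 18.65
eef_pos: [0.4382, -0.3401, 0.0536]
eef_rot: [2.458, 1.956, -0.0]
wrist_force: [-2.5, 2.6, 7.8]
gripper_width: 0.0168
gripper_force: 62.2
```

Touchdown: the wrist force is about +8 N. I'll release and rise.

Emit:
move_arm:
  plan: [0,0,0,0,0,0,2,0,0,0,0,0,0,3,0,0,0,0,0,0,4,0,0,0,0,0,0,4,0,0,0,0,0,-1.5,4,0,0,0,0,0,-3,4,0,0,0,0,0,-4,4,0,0,0,0,0,-4,4]

```text
t: 19.45
eef_pos: [0.4378, -0.3397, 0.1793]
eef_rot: [-2.458, -1.955, 0.0]
wrist_force: [0.7, -0.3, -0.8]
gripper_width: 0.04
gripper_force: 0.0
```

```bash
python3 - <<'E'
from seg import *; from go import go
for n in("top","side"):
    im,P=cloud(n)
    if n=="side":cv2.imwrite("pics/j.png",cv2.resize(im[120:384,150:390],(545,600)))
    h=cv2.cvtColor(im,cv2.COLOR_BGR2HSV);m=(h[...,0]>22)&(h[...,0]<35)&(h[...,1]>150)&(P[...,1]<-.15)&(P[...,0]>.3)&(P[...,2]>.03)&(P[...,2]<.06)
    rect(P,m,n)
    for o in("roll","carton_low","carton_mid","carton_top"):print(n,o,[(np.round(a["position"],3),a["confidence"]) for a in robot.search_frame(o,n)[:1]])
go(.4386,-.3386,.12,-12.9)
E
```

```text
top 1703 rect c [ 543.5 -360.5] size [118.7 243.1] ang 75.8 med [ 0.5506 -0.36    0.0459] z [0.041 0.046 0.051]
top roll [(array([0.43 , 0.083, 0.05 ]), 0.81)]
top carton_low [(array([0.57 , 0.159, 0.045]), 0.63)]
top carton_mid [(array([ 0.545, -0.359,  0.045]), 0.57)]
top carton_top [(array([0.622, 0.21 , 0.173]), 0.86)]
side 3846 rect c [ 540.6 -361.5] size [127.7 245.9] ang 77.5 med [ 0.552  -0.3725  0.0453] z [0.043 0.045 0.048]
side roll [(array([0.449, 0.064, 0.032]), 0.58)]
side carton_low [(array([0.617, 0.148, 0.047]), 0.64)]
side carton_mid [(array([0.608, 0.162, 0.085]), 0.67)]
side carton_top [(array([0.624, 0.174, 0.158]), 0.59)]
t 19.95 pos [ 0.4374 -0.3393  0.1758] rot
 [[ 0.225  0.974 -0.002]
 [ 0.974 -0.225  0.002]
 [ 0.001 -0.002 -1.   ]] w 0.039793270532327445 0.0 F [ 0.3  0.2 -0.3] q [-0.8   0.1   1.77 -0.    1.28 -0.58]
turn deg tool [-0.13 -0.08 -0.1 ] shift cm in goal axes [0.09 0.11 5.58] norm 5.6 moment [ 0.01 -0.05 -0.01]
```

View pics/j.png

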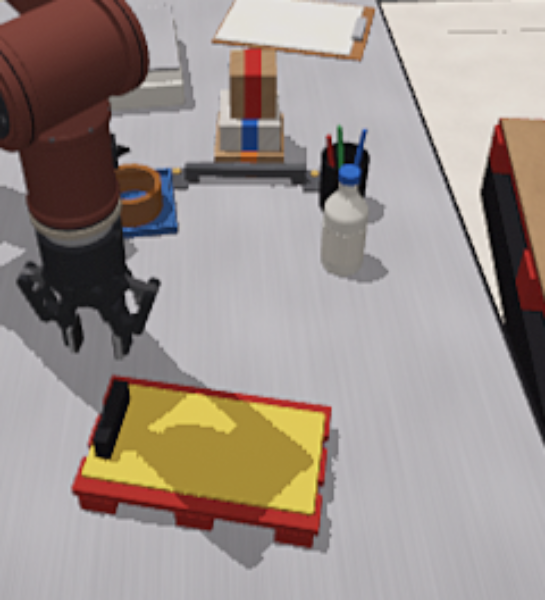

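The board lies flat and centred on the rest, at about (205,445). The stack stands upright behind the bar at (250,105), the roll is in the tray at (140,195), and the bottle and cup are in place.

```bash
python3 -c "from cell import robot; print(robot.job_done())"
```

```text
the job is handed in; nothing more can be done
None
```

The job is handed in (no verdict came back): on the last camera check the roll was flat in the tray, the stack upright on the bench behind the bar, the board flat and centred on the rest within about 3 mm, and the bottle and pen cup undisturbed.

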